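Move the row of hand stamps to the new rack, order kept

TASK

Move the four hand stamps from the old brown rack to the new blue one, one at a time and in turn, beginning with the stamp next to the brown rack's yellow block: it goes into the compartment next to the blue rack's yellow block, the next stamp into the next compartment, and so on, so that the row counted from the yellow block stays the same. Each stamp must end standing upright on its foot, flat in its own compartment, and the two little ink bottles between the racks must be left standing where they are.

Things in the scene. Friction and masses are not known exactly. Their poses are not given: they have to be found in the camera images.
- stamp_red_center (a point): the hand stamp with the red grip, standing loose in the old rack: 90 mm tall, about 0.16 kg; a dark round foot 40 mm in diameter and 14 mm high, a thin steel neck, and above it an upright round red grip 26 mm in diameter from 44 to 84 mm above its underside. The point is on its axis, half-way up (45 mm above its underside); z is its axis, upward.
- stamp_green_center (a point): the hand stamp with the green grip, standing loose in the old rack: 90 mm tall, about 0.16 kg; a dark round foot 40 mm in diameter and 14 mm high, a thin steel neck, and above it an upright round green grip 26 mm in diameter from 44 to 84 mm above its underside. The point is on its axis, half-way up (45 mm above its underside); z is its axis, upward.
- stamp_white_center (a point): the hand stamp with the white grip, standing loose in the old rack: 90 mm tall, about 0.16 kg; a dark round foot 40 mm in diameter and 14 mm high, a thin steel neck, and above it an upright round white grip 26 mm in diameter from 44 to 84 mm above its underside. The point is on its axis, half-way up (45 mm above its underside); z is its axis, upward.
- stamp_violet_center (a point): the hand stamp with the violet (purple) grip, standing loose in the old rack: 90 mm tall, about 0.16 kg; a dark round foot 40 mm in diameter and 14 mm high, a thin steel neck, and above it an upright round violet grip 26 mm in diameter from 44 to 84 mm above its underside. The point is on its axis, half-way up (45 mm above its underside); z is its axis, upward.
- old_rack: old rack, dark brown, holding the stamps at the start, one per compartment, in varying order: fixed open tray, 68 (x) x 300 (y) x 18 mm high, outer walls 4 mm, four compartments in a row along its y axis parted by 4 mm walls 16 mm high. Origin: centre of its underside, on the table; z up. Compartment centres: x = 0, y = -111, -37, 37, 111 mm; each 60 x 70 mm inside, floor 4 mm above the table.
- new_rack: new rack, blue, empty at the start: fixed open tray, 68 (x) x 300 (y) x 18 mm high, outer walls 4 mm, four compartments in a row along its y axis parted by 4 mm walls 16 mm high. Origin: centre of its underside, on the table; z up. Compartment centres: x = 0, y = -111, -37, 37, 111 mm; each 60 x 70 mm inside, floor 4 mm above the table.
- old_rack_yellow: bright yellow block, 68 x 22 x 34 mm, fixed, at one end of the old rack (either end, varies; a block in the rack's own colour is at the other end). Origin: centre of its underside; from there the first, second, third, fourth compartment centres are 50.5, 124.5, 198.5, 272.5 mm along the rack.
- new_rack_yellow: bright yellow block, 68 x 22 x 34 mm, fixed, at one end of the new rack (either end, varies; a block in the rack's own colour is at the other end). Origin: centre of its underside; from there the first, second, third, fourth compartment centres are 50.5, 124.5, 198.5, 272.5 mm along the rack.
- ink_amber: a small amber glass ink bottle with a black cap, 25 mm in diameter, 46 mm tall, standing loose between the two racks, not to be disturbed. Origin: centre of its underside.
- ink_green: a small green glass ink bottle with a black cap, 25 mm in diameter, 46 mm tall, standing loose between the two racks, not to be disturbed. Origin: centre of its underside.

How it is judged:
By the outcome, as a careful person would: the job done as asked, in the order asked, and still so for the second after the job is handed in, with the robot touching nothing.
It also fails if it takes over 112 s, if anything falls off the work surface, if the arm or the gripper's body presses on something with over 40 N, if the wrist force passes 120 N, or if a joint passes its speed limit or range.

ROBOT

A 7-joint arm with a two-finger parallel gripper is mounted at the origin on the work surface. World frame = base frame: x ahead of the robot, y to its left, z up, the work surface at z = 0. Lengths are in m, angles in rad, forces in N, time in s.
With the tool pointing down it reaches from about 0.425 to 0.875 m from the base axis. Payload 4.7 kg.
Tool frame: the origin (TCP) lies midway between the tips of the shut fingers; the grasp point (between the pads) lies 19 mm behind it; x points along the fingers, z is the direction in which the jaws open and shut, and the axes are right-handed (so a half turn about x gives the same grasp; the last joint's range is limited). The gripper opens to 87 mm and grips with 3 to 60 N. Pads are 19 mm wide; open, the fingers measure 117 mm over their backs; the gripper's body (75 mm by 190 mm) begins 51 mm behind the grasp point.
Start: joints at [1.134, 0.321, -0.07, 1.45, 0.023, 1.371, -0.057], TCP at [0.283, -0.585, 0.223] pointing down, gripper open.
Joint ranges: [-2.86, 2.86], [-0.3, 2.09], [-1.38, 1.24], [0.06, 2.45], [-1.56, 4.7], [0.09, 2.05], [-2.69, 2.69]. Speed limits (rad/s): [2.57, 2.57, 3.14, 3.14, 3.14, 3.14, 3.14].

INTERFACE

Orientations are given as a rotation vector (axis times angle).
In Python, from bench import ctrl, vision, close_job gives the robot as it stands. The module is installed in compiled form; this text tells all that it offers.
- The arm moves only by the tool servo_tool, never from a script. Its argument "commands" is a list that holds one entry, the list of rows, each a list of 7 numbers: the turn, a rotation vector about the tool's x, y, z in degrees, then the shift along the tool's x, y, z in mm, then the finger opening in mm, from 0 to 87. In form: [[[wx, wy, wz, x, y, z, grip], ...]]. A call has 1 to 5 rows; each row is the pose to reach, as a shift and turn from the pose commanded when the call began, along the tool's axes at that moment; what a row does not reach only later rows make up. A row lasts 1/8 s, in which the tool goes at most 62.5 mm and 10.7 degrees, less where a joint would pass 70% of its speed; a pose out of reach is approached as far as the arm can. A call with a gripper value outside its range is refused whole. The fingers move at their own pace and stop on an object; "newtons" is the grip in N (left out, the last holds). Time passes only in rows, so rows that repeat a pose let the fingers close. It gives the time, the measured TCP pose, the force and the opening at its end, in the units of the state.
- ctrl.get_state(): the state, without advancing time (a new reading comes with each control period).
- vision.get_image(name): name is "scene" or "top" or "wrist"; returns the picture (400x640x3 uint8, red, green, blue); there is no depth.
- vision.camera_info(name): a dict with "fov_y" (degrees; the focal length in pixels is half the picture's height over the tangent of half this angle, whatever the lens; pixels are square), "cx", "cy" (the principal point, pixels), "pose" (4x4, takes a point from camera to world coordinates). Camera axes: x right, y down, z forward; pixel columns grow to the right and rows downward; lengths in m; the calibration is good to about 2 mm. A picture is of the moment at which its call begins: read the wrist's pose just before it. camera_info takes no time and is no camera call; for the wrist camera it gives the pose at the moment of the call.
- close_job(): hands the job in, once; it reports no verdict.
The state is a dict: "time": time; "joint_positions": joint angles; "qd": joint speeds; "joint_torque": joint torques, N m; "position": TCP position; "tool_rot": TCP orientation; "ft_force": force on the tool from outside, world axes, zero at the start; "torque": the same for the moment, N m; "grip_width": opening from 0.0 (shut) to 1.0 (fully open).
Only numpy, scipy, OpenCV 4.12 (cv2) and the standard library are available. Lean on these libraries where they do the work, as an engineer would, in place of code of your own. Each camera call takes 0.05 s, during which the arm holds its last target. There are 200 camera calls.

## Working session

There is one attempt and no reset: what is moved stays moved. The work goes in short steps, Python scripts to look and compute and a tool call to move; the robot and the scene stay as the last step left them, time stands still between calls to the robot, and variables do not carry over. Pictures are saved under pics/ and viewed, about 12 in all and at most 16, crops included, and the job is handed in when it is done.

Besides the shell and the picture viewer there is one more tool, called after "Request:" as a command line: name --argument value ..., lists and objects as JSON in quotes. servo_tool: Moves the arm, as the interface text tells. Its arguments: {"type":"object","properties":{"commands":{"type":"array"},"newtons":{"type":"number"}},"required":["commands"]}

```bash
mkdir -p pics; python3 - <<'E'
from bench import ctrl, vision
import cv2, numpy as np
s=ctrl.get_state(); print({k:np.round(v,3) for k,v in s.items()})
for n in ("scene","top"):
    i=vision.camera_info(n); print(n,i["fov_y"],i["cx"],i["cy"],np.round(i["pose"],4).tolist(), [k for k in i])
    cv2.imwrite(f"pics/{n}0.png",vision.get_image(n)[:,:,::-1])
i=vision.camera_info("wrist");print(i["fov_y"],i["cx"],i["cy"],np.round(i["pose"],4).tolist())
E
```

```text
{'time': np.float64(0.0), 'joint_positions': array([ 1.134,  0.322, -0.07 ,  1.452,  0.023,  1.371, -0.057]), 'qd': array([ 0.   , -0.002,  0.001, -0.   ,  0.001,  0.001, -0.001]), 'joint_torque': array([ 0.0000e+00, -4.9128e+01, -4.0400e-01, -3.1252e+01, -6.4000e-02,
        4.4000e-02,  0.0000e+00]), 'position': array([ 0.283, -0.585,  0.221]), 'tool_rot': array([ 0.872,  1.391, -0.871]), 'ft_force': array([ 0.119, -0.663, -0.062]), 'torque': array([0.043, 0.023, 0.032]), 'grip_width': np.float64(1.002)}
scene 49.2168598610191 318.6056620111924 201.69334273553122 [[-0.6535, 0.5392, -0.5312, 0.9537], [0.7569, 0.4588, -0.4655, 0.3175], [-0.0073, -0.7062, -0.7079, 0.5957], [0.0, 0.0, 0.0, 1.0]] ['fov_y', 'cx', 'cy', 'pose']
top 53.573186891509444 320.4943039961097 198.4809740216757 [[0.0082, -0.9997, 0.0238, 0.5303], [-0.9992, -0.0091, -0.0387, -0.0214], [0.0389, -0.0234, -0.999, 0.7806], [0.0, 0.0, 0.0, 1.0]] ['fov_y', 'cx', 'cy', 'pose']
70.83352209741162 321.81367371725963 195.47879696694955 [[0.4363, -0.8652, -0.2473, 0.3498], [-0.8998, -0.4202, -0.1172, -0.5528], [-0.0025, 0.2737, -0.9618, 0.3833], [0.0, 0.0, 0.0, 1.0]]
```

View pics/top0.png

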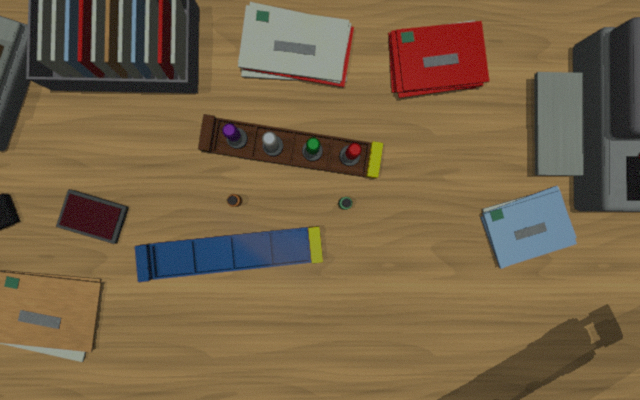

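View pics/scene0.png

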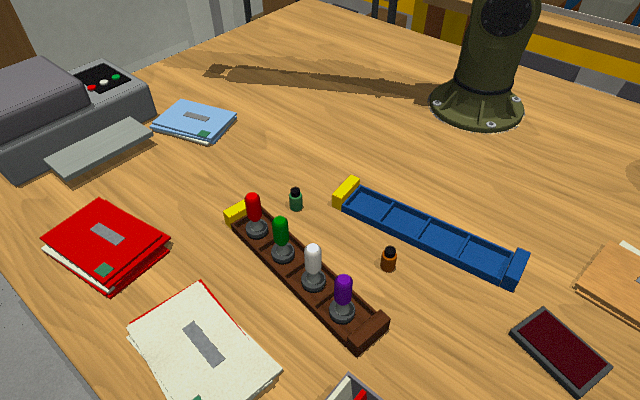

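The top view shows both yellow blocks on the robot's right: brown at about (375,160), blue at (315,245). The order from yellow is red (353,152), green (313,147), white (270,142), violet (232,132). The bottles stand at (234,200) and (345,203). Next I measure positions.

```bash
cat > h.py <<'E'
import numpy as np, cv2
from scipy.spatial.transform import Rotation as R
from bench import ctrl, vision
def project(n,p,info=None):
    i=info or vision.camera_info(n); T=np.array(i["pose"]); f=200/np.tan(np.radians(i["fov_y"]/2))
    c=T[:3,:3].T@(np.asarray(p)-T[:3,3]); return np.array([i["cx"]+f*c[0]/c[2], i["cy"]+f*c[1]/c[2]])
def toplane(n,uv,z,info=None):
    i=info or vision.camera_info(n); T=np.array(i["pose"]); f=200/np.tan(np.radians(i["fov_y"]/2))
    uv=np.atleast_2d(uv).astype(float)
    d=np.c_[(uv[:,0]-i["cx"])/f,(uv[:,1]-i["cy"])/f,np.ones(len(uv))]@T[:3,:3].T
    return T[:3,3]+d*((z-T[2,3])/d[:,2])[:,None]
def blobs(img,lo,hi,amin=30):
    m=cv2.inRange(cv2.cvtColor(img,cv2.COLOR_RGB2HSV),lo,hi)
    n,l,s,c=cv2.connectedComponentsWithStats(m)
    return [(c[k],s[k,4],l==k) for k in range(1,n) if s[k,4]>=amin]
def go(xyz,yaw,s=None):
    "turn and shift (tool axes) to TCP at xyz, pointing down, tool z at world angle yaw (mod pi)"
    s=s or ctrl.get_state(); C=R.from_rotvec(s["tool_rot"]); best=None
    for y in (yaw,yaw+np.pi):
        z=np.array([np.cos(y),np.sin(y),0]); x=np.array([0,0,-1.])
        G=R.from_matrix(np.c_[x,np.cross(z,x),z]); w=np.degrees((C.inv()*G).as_rotvec())
        if best is None or np.linalg.norm(w)<np.linalg.norm(best): best=w
    return np.round(best,1), np.round(C.inv().apply(np.array(xyz)-s["position"])*1000,1)
E
python3 - <<'E'
from h import *
im={n:cv2.imread(f"pics/{n}0.png")[:,:,::-1].copy() for n in("top","scene")}
cols={"red":((0,150,60),(6,255,255)),"green":((50,120,40),(75,255,255)),"violet":((130,120,40),(155,255,255)),"white":((0,0,110),(180,40,255)),"yellow":((24,170,90),(32,255,255))}
roi={"top":(110,175,195,400),"scene":(185,330,220,370)}
for n in im:
    for c,(lo,hi) in cols.items():
        for cen,a,m in blobs(im[n],lo,hi,40):
            r=roi[n]
            if c!="yellow" and not(r[0]<cen[1]<r[1] and r[2]<cen[0]<r[3]):continue
            print(n,c,cen.round(1),a,toplane(n,cen,.034 if c=="yellow" else .068)[0].round(4))
hsv=cv2.cvtColor(im["top"],cv2.COLOR_RGB2HSV)
for nm,lo,hi in(("blue",(105,130,40),(120,255,255)),):
    b=max([b for b in blobs(im["top"],lo,hi) if 220<b[0][1]<285],key=lambda b:b[1])
    ys,xs=np.where(b[2]);P=toplane("top",np.c_[xs,ys],.018)[:,:2].astype(np.float32)
    print(nm,b[1],cv2.minAreaRect(P*1000))
for p in ((230,130),(220,125),(205,130),(290,135),(150,265),(142,262),(234,200),(345,203)): print(p,hsv[p[1],p[0]])
s=ctrl.get_state();print(R.from_rotvec(s["tool_rot"]).as_matrix().round(2).tolist())
E
```

```text
top red [354.3 149.4] 119 [ 0.6367 -0.1096  0.068 ]
top green [312.6 144.5] 156 [ 0.6447 -0.034   0.068 ]
top violet [230.1 130.9] 190 [0.6669 0.114  0.068 ]
top white [268.6 137.9] 108 [0.6553 0.0451 0.068 ]
top yellow [374.7 159.2] 419 [ 0.6238 -0.1528  0.034 ]
top yellow [315.2 244.1] 399 [ 0.4622 -0.0411  0.034 ]
scene red [252.9 206. ] 354 [ 0.6377 -0.1073  0.068 ]
scene green [295.9 202.5] 130 [ 0.5844 -0.0576  0.068 ]
scene green [280.1 230.5] 415 [ 0.6471 -0.0339  0.068 ]
scene violet [342.7 289.1] 498 [0.6685 0.1114 0.068 ]
scene white [312.5 257.7] 414 [0.6543 0.0418 0.068 ]
scene yellow [445.3  22.7] 72 [-0.3039 -0.2618  0.034 ]
scene yellow [459.8  24.9] 55 [-0.318  -0.2204  0.034 ]
scene yellow [344.5 188.6] 345 [ 0.4747 -0.0375  0.034 ]
scene yellow [234.9 210.8] 272 [ 0.6464 -0.1504  0.034 ]
blue 3359 ((439.1237487792969, 162.73171997070312), (65.42057800292969, 217.45089721679688), 6.2677836418151855)
(230, 130) [139 175 128]
(220, 125) [ 13 139  57]
(205, 130) [  8 136  75]
(290, 135) [ 14 156  75]
(150, 265) [107 113  45]
(142, 262) [105 173 109]
(234, 200) [10 15 52]
(345, 203) [120  15  51]
[[-0.0, 0.9, 0.44], [0.0, 0.44, -0.9], [-1.0, -0.0, -0.0]]
```

```bash
python3 - <<'E'
from h import *
im=cv2.imread("pics/top0.png")[:,:,::-1].copy()
hsv=cv2.cvtColor(im,cv2.COLOR_RGB2HSV)
for nm,lo,hi,y0,y1,x0,x1,yl in(("blue",(98,90,20),(125,255,255),220,290,125,330,(.4622,-.0411)),("brown",(0,90,20),(17,255,95),108,182,192,390,(.6238,-.1528))):
    m=np.zeros(im.shape[:2],np.uint8); m[y0:y1,x0:x1]=(cv2.inRange(hsv,lo,hi)|cv2.inRange(hsv,(22,170,90),(33,255,255)))[y0:y1,x0:x1]
    cs,_=cv2.findContours(cv2.morphologyEx(m,cv2.MORPH_CLOSE,np.ones((9,9))),0,2); c=max(cs,key=cv2.contourArea)
    P=toplane("top",c[:,0],.022)[:,:2].astype(np.float32)
    r=cv2.minAreaRect(P*1000); print(nm,np.round(r[0],1),np.round(r[1],1),r[2])
    b=cv2.boxPoints(r); e=max((b[1]-b[0],b[2]-b[1]),key=np.linalg.norm); d=e/np.linalg.norm(e); d*=np.sign(d[1])
    print(d, "angle",np.degrees(np.arctan2(d[1],d[0])))
    for k in range(4): print(k,(np.array(r[0])+d*(-111+74*k)).round(1),(np.array(yl)*1000+d*(50.5+74*k)).round(1))
for uv in((234,200),(345,203)): print(toplane("top",uv,.046).round(3))
print(go([.637,-.108,.2],0.1))
E
```

```text
blue [443.2 121. ] [ 68.9 348.2] 6.202173709869385
[-0.10803705  0.9941468 ] angle 96.20217
0 [455.2  10.7] [456.7   9.1]
1 [447.2  84.2] [448.7  82.7]
2 [439.2 157.8] [440.8 156.2]
3 [431.2 231.4] [432.8 229.8]
brown [647.2   6.8] [349.7  72.6] 81.79166412353516
[0.14277288 0.98975545] angle 81.791664
0 [ 631.3 -103.1] [ 631.  -102.8]
1 [641.9 -29.8] [641.6 -29.6]
2 [652.5  43.4] [652.1  43.7]
3 [663.  116.6] [662.7 116.9]
[[0.544 0.109 0.046]]
[[ 0.54  -0.096  0.046]]
(array([-69.9,  -0.1,  -0.1]), array([  22. ,  526.4, -274.7]))
```

Request:
servo_tool --commands '[[[-64,0,0,35,526,-275,60],[-64,0,0,35,526,-275,60],[-64,0,0,35,526,-275,60],[-64,0,0,35,526,-275,60],[-64,0,0,35,526,-275,60]]]' --newtons 20

```text
time: 0.72
position: [0.4698, -0.3327, 0.2038]
tool_rot: [0.138, 1.567, -0.139]
ft_force: [1.5, -0.8, -0.2]
grip_width: 0.694
```

```bash
python3 -c "
from h import *
print(go([.637,-.108,.17],0),ctrl.get_state()['position'],ctrl.get_state()['joint_positions'])"
```

```text
(array([-10.1,  -0. ,   0. ]), array([ 33.7, 250.6, 125.2])) [ 0.46977211 -0.33272145  0.2038122 ] [ 0.88482505  0.1930893  -0.35717185  1.65727483  0.06987993  1.30389126
  0.33883333]
```

Request:
servo_tool --commands '[[[-10,0,0,32,240,123,60],[-10,0,0,32,240,123,60],[-10,0,0,32,240,123,60],[-10,0,0,32,240,123,60],[-10,0,0,32,240,123,60]]]'

```text
time: 1.35
position: [0.6348, -0.1151, 0.171]
tool_rot: [0.004, 1.572, 0.001]
ft_force: [0.1, 0.0, -0.5]
grip_width: 0.689
```

```bash
python3 -c "
from h import *
i=vision.camera_info('wrist');w=vision.get_image('wrist');cv2.imwrite('pics/w1.png',w[:,:,::-1])
print(go([.637,-.108,.17],0),ctrl.get_state()['position'],ctrl.get_state()['joint_positions'])
for c,a,m in blobs(w,(0,150,60),(6,255,255),200): print(c,a,toplane('wrist',c,.068,i))
print(project('wrist',[.637,-.108,.068],i))"
```

```text
(array([-0. , -0. , -0.2]), array([0.9, 6.2, 1.6])) [ 0.63538726 -0.11421425  0.17085579] [ 0.53459189  0.38428193 -0.50848468  1.51597872  0.18704879  1.29125179
  0.00471421]
[474.81905371 117.34143223] 1564 [[ 0.77282045 -0.04191817  0.068     ]]
[322.73461012 189.57592339] 731 [[ 0.63490179 -0.1095303   0.068     ]]
[324.89489647 188.04957204]
```

View pics/w1.png

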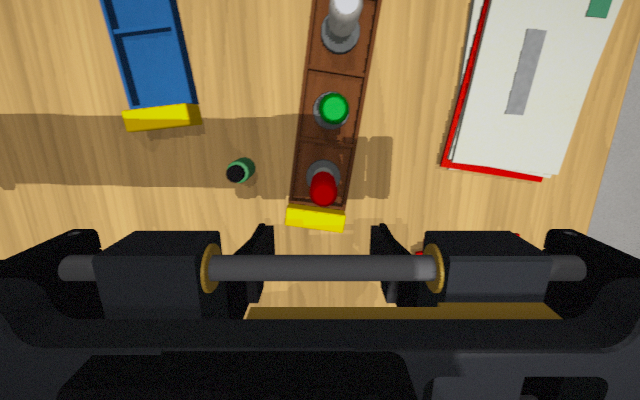

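The wrist view agrees with the earlier measurement: the red grip is at (323,190), on the rack's yellow end. I'll descend and grip.

Request:
servo_tool --commands '[[[0,0,0,20,5,0,60],[0,0,0,60,5,0,60],[0,0,0,100,5,0,60],[0,0,0,118,5,0,60],[0,0,0,118,5,0,60]]]' --newtons 20

```text
time: 2.02
position: [0.6318, -0.1175, 0.0526]
tool_rot: [0.008, 1.574, -0.008]
ft_force: [0.5, -0.0, -0.3]
grip_width: 0.687
```

Request:
servo_tool --commands '[[[0,0,0,0,0,0,15],[0,0,0,0,0,0,15],[0,0,0,0,0,0,15],[0,0,0,0,0,0,15],[0,0,0,0,0,0,15]]]' --newtons 20

```text
time: 2.65
position: [0.634, -0.1158, 0.0546]
tool_rot: [0.006, 1.57, -0.006]
ft_force: [1.0, -0.0, 0.7]
grip_width: 0.292
```

```bash
python3 -c "
from h import *
for k in range(4):
    s=ctrl.get_state();print(s['time'],s['position'],s['grip_width']); i=vision.camera_info('wrist');w=vision.get_image('wrist')
cv2.imwrite('pics/w2.png',w[:,:,::-1]);cv2.imwrite('pics/s2.png',vision.get_image('scene')[120:320,180:420,::-1].repeat(2,0).repeat(2,1))
print(i['pose'].round(4))
for c,a,m in blobs(w,(0,150,60),(6,255,255),200): print(c,a,toplane('wrist',c,.068,i))"
```

```text
2.65 [ 0.63400009 -0.11584115  0.05455409] 0.2924184479434646
2.7 [ 0.63398651 -0.11585134  0.05453933] 0.2865858176310211
2.75 [ 0.6339833  -0.1158465   0.05453566] 0.2905108226153915
2.8 [ 0.6339788  -0.11586227  0.05453063] 0.2939567664643237
[[ 1.000e+00 -6.800e-03 -2.800e-03  6.341e-01]
 [-7.300e-03 -9.622e-01 -2.723e-01 -4.170e-02]
 [-8.000e-04  2.723e-01 -9.622e-01  2.163e-01]
 [ 0.000e+00  0.000e+00  0.000e+00  1.000e+00]]
[553.42947793 128.81770984] 3467 [[ 0.75283342 -0.04891101  0.068     ]]
[321.45988372 232.92616279] 1720 [[ 0.63334006 -0.10579108  0.068     ]]
[507.95572917 302.96701389] 1152 [[ 0.74751266 -0.15303565  0.068     ]]
[489.37789203 385.5848329 ] 778 [[ 0.7462091  -0.21823138  0.068     ]]
```

View pics/s2.png

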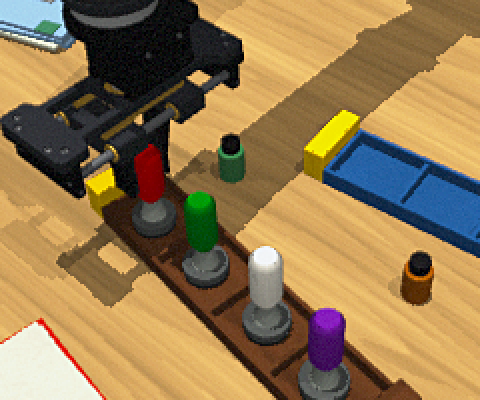

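View pics/w2.png

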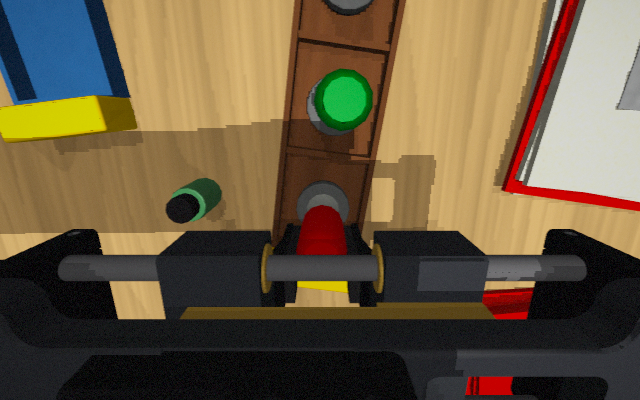

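The grip is about 6 mm off-centre along y, so I'll open, shift and re-grip.

Request:
servo_tool --commands '[[[0,0,0,0,0,0,50],[0,0,0,0,0,0,50],[0,0,0,1,6,1,50],[0,0,0,1,6,1,50],[0,0,0,1,6,1,50]]]'

```text
time: 3.52
position: [0.6346, -0.1097, 0.053]
tool_rot: [0.006, 1.571, -0.006]
ft_force: [0.0, -0.9, -0.4]
grip_width: 0.571
```

Request:
servo_tool --commands '[[[0,0,0,0,0,0,15],[0,0,0,0,0,0,15],[0,0,0,0,0,0,15],[0,0,0,0,0,0,15],[0,0,0,0,0,0,15]]]'

```text
time: 4.15
position: [0.6347, -0.1099, 0.0532]
tool_rot: [0.006, 1.571, -0.006]
ft_force: [-0.1, -0.5, -0.9]
grip_width: 0.29
```

Request:
servo_tool --commands '[[[0,0,0,-15,0,0,15],[0,0,0,-45,0,0,15],[0,0,0,-68,0,0,15],[0,0,0,-68,10,-15,15],[0,0,0,-68,30,-45,15]]]' --newtons 30

```text
time: 4.78
position: [0.5903, -0.08, 0.1223]
tool_rot: [0.007, 1.569, -0.008]
ft_force: [-0.4, 1.0, -1.3]
grip_width: 0.286
```

Request:
servo_tool --commands '[[[0,0,0,0,22,-33,15],[0,0,0,0,48,-70,15],[0,0,0,0,70,-104,15],[0,0,0,0,84,-126,15],[0,0,0,0,90,-134,15]]]'

```text
time: 5.4
position: [0.4558, 0.0123, 0.1218]
tool_rot: [0.004, 1.57, -0.006]
ft_force: [0.7, -0.7, -2.2]
grip_width: 0.29
```

```bash
python3 -c "
from h import *
i=vision.camera_info('wrist');w=vision.get_image('wrist');cv2.imwrite('pics/w3.png',w[:,:,::-1])
cv2.imwrite('pics/s3.png',vision.get_image('scene')[60:320,180:560,::-1].repeat(2,0).repeat(2,1))
s=ctrl.get_state();print(go([.456,.010,.06],0,s),s['position'],s['grip_width'],s['joint_positions'])
for c,a,m in blobs(w,(24,170,90),(32,255,255),200): print(c,a,toplane('wrist',c,.034,i))"
```

```text
(array([-0.4,  0.1,  0.1]), array([61.8, -1.8, -0.7])) [0.45666659 0.0118598  0.12181249] 0.28898436055814786 [ 0.52897818  0.01132896 -0.61122006  2.01916064  0.00842644  1.11205205
 -0.09294297]
```

View pics/s3.png

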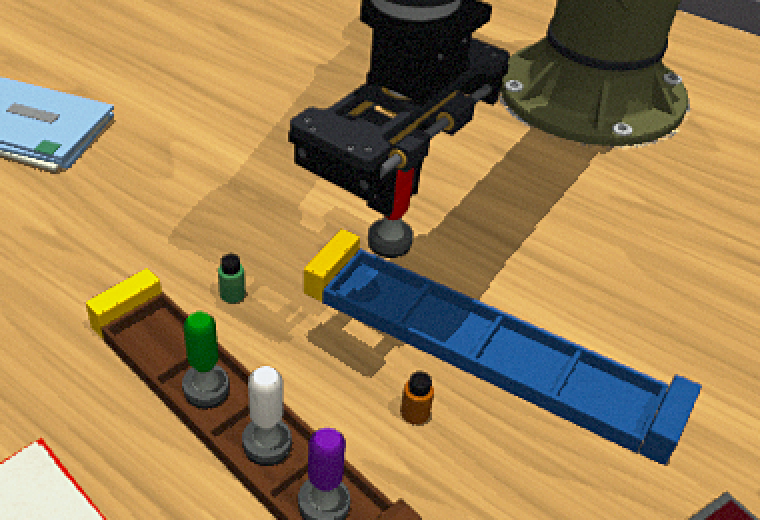

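The scene view shows red hanging over the blue rack's first compartment with foot at (390,237), tilted slightly, probably pivoting about the pads. It should level on contact with the floor.

Request:
servo_tool --commands '[[[0,0,0,20,0,0,15],[0,0,0,45,0,0,15],[0,0,0,60,0,0,15],[0,0,0,65,0,0,15],[0,0,0,68,0,0,15]]]'

```text
time: 6.12
position: [0.4573, 0.0115, 0.0533]
tool_rot: [0.007, 1.57, -0.006]
ft_force: [-0.9, 0.6, -1.4]
grip_width: 0.287
```

```bash
python3 -c "
from h import *
cv2.imwrite('pics/s4.png',vision.get_image('scene')[100:260,280:520,::-1].repeat(3,0).repeat(3,1))
s=ctrl.get_state();print(s['position'],s['ft_force'])"
```

```text
[0.45710128 0.01151278 0.05321697] [-0.20367749  0.49491998 -1.67731983]
```

View pics/s4.png

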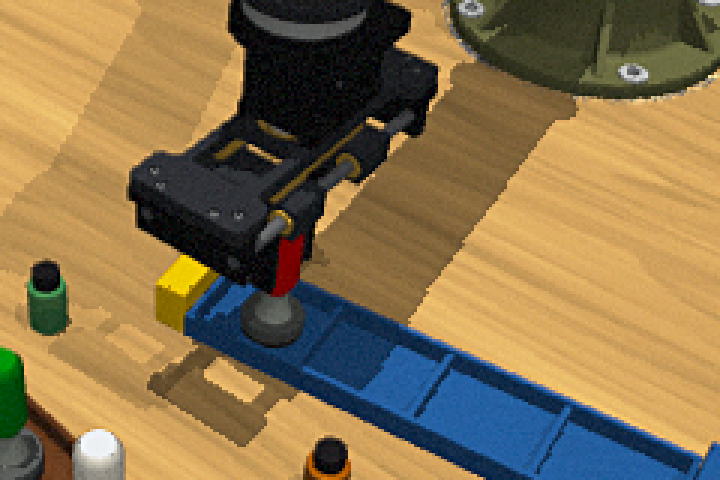

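Request:
servo_tool --commands '[[[0,0,0,1,0,0,15],[0,0,0,2,0,0,15],[0,0,0,2,0,0,15]]]'

```text
time: 6.55
position: [0.4574, 0.0115, 0.053]
tool_rot: [0.005, 1.57, -0.007]
ft_force: [-4.2, -0.4, 10.4]
grip_width: 0.291
```

Contact is at 10 N, so I'll release gently.

Request:
servo_tool --commands '[[[0,0,0,-1,0,0,32],[0,0,0,-1,0,0,45],[0,0,0,-1,0,0,60],[0,0,0,-1,0,0,60],[0,0,0,-20,0,0,60]]]'

```text
time: 7.18
position: [0.4552, 0.0116, 0.0701]
tool_rot: [0.007, 1.574, -0.006]
ft_force: [0.5, -0.1, 0.4]
grip_width: 0.671
```

Request:
servo_tool --commands '[[[0,0,0,-30,0,0,60],[0,0,0,-70,0,0,60],[0,0,0,-98,0,0,60],[0,0,0,-98,-20,60,60],[0,0,0,-98,-40,120,60]]]'

```text
time: 7.8
position: [0.5769, -0.0298, 0.1708]
tool_rot: [0.005, 1.567, -0.008]
ft_force: [-0.3, 0.9, 1.0]
grip_width: 0.686
```

```bash
python3 -c "
from h import *
w=vision.get_image('scene');cv2.imwrite('pics/s5.png',w[100:300,200:520,::-1].repeat(2,0).repeat(2,1))
for c,a,m in blobs(w,(0,150,60),(6,255,255),200): print(c,a,toplane('scene',c,.068))
s=ctrl.get_state();print(go([.645,-.034,.15],0,s),s['position'])"
```

```text
[373.14201183 183.62721893] 338 [[0.46060135 0.01479549 0.068     ]]
[107.10769476 243.90170464] 6277 [[ 0.84271082 -0.22038046  0.068     ]]
(array([-0.8,  0.2, -0.1]), array([16.6,  0.6, 61.7])) [ 0.58327297 -0.03385048  0.16639055]
```

View pics/s5.png

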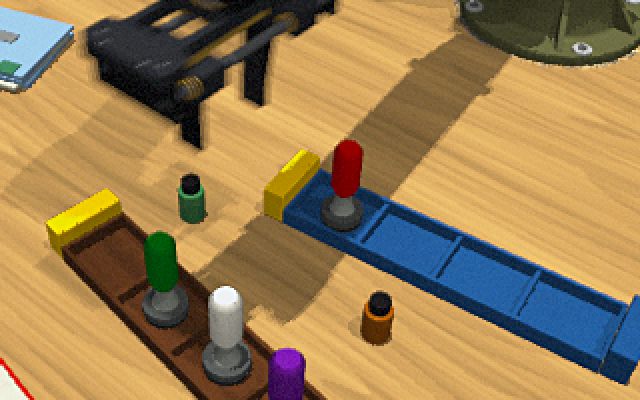

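Red stands upright in the first compartment with its foot at crop (342,210), and both bottles are undisturbed. Next is green.

Request:
servo_tool --commands '[[[0,0,0,10,0,40,60],[0,0,0,16,0,62,60],[0,0,0,16,0,62,60],[0,0,0,16,0,62,60],[0,0,0,16,0,62,60]]]'

```text
time: 8.48
position: [0.6362, -0.0294, 0.1537]
tool_rot: [0.006, 1.57, -0.007]
ft_force: [0.1, 0.6, 0.5]
grip_width: 0.686
```

```bash
python3 -c "
from h import *
i=vision.camera_info('wrist');w=vision.get_image('wrist')
for c,a,m in blobs(w,(50,120,40),(75,255,255),200): print(c,a,toplane('wrist',c,.068,i))
s=ctrl.get_state();print(go([.646,-.034,.053],0,s),s['position'])"
```

```text
[591.69565217  94.02173913] 230 [[0.85994824 0.06052269 0.068     ]]
[330.27105832 206.97084233] 926 [[ 0.64338686 -0.03645015  0.068     ]]
(array([-0.5,  0. ,  0. ]), array([100.8,  -4.3,   9.6])) [ 0.63637388 -0.02955784  0.15383108]
```

Request:
servo_tool --commands '[[[0,0,0,10,-5,9,60],[0,0,0,50,-5,9,60],[0,0,0,88,-5,9,60],[0,0,0,100,-5,9,60],[0,0,0,100,-5,9,60]]]'

```text
time: 9.15
position: [0.6456, -0.0347, 0.0526]
tool_rot: [0.006, 1.572, -0.006]
ft_force: [0.4, 0.7, 0.7]
grip_width: 0.693
```

Request:
servo_tool --commands '[[[0,0,0,0,0,0,60],[0,0,0,0,0,0,60]]]'

```text
time: 9.4
position: [0.647, -0.0345, 0.0549]
tool_rot: [0.006, 1.568, -0.007]
ft_force: [0.2, 0.1, 0.5]
grip_width: 0.695
```

Request:
servo_tool --commands '[[[0,0,0,1,0,-1,15],[0,0,0,1,0,-1,15],[0,0,0,1,0,-1,15],[0,0,0,1,0,-1,15],[0,0,0,1,0,-1,15]]]'

```text
time: 10.02
position: [0.6447, -0.0345, 0.0521]
tool_rot: [0.006, 1.571, -0.006]
ft_force: [-0.4, -1.2, -0.2]
grip_width: 0.289
```

Request:
servo_tool --commands '[[[0,0,0,-10,0,0,15],[0,0,0,-35,0,0,15],[0,0,0,-58,0,0,15],[0,0,0,-68,5,-8,15],[0,0,0,-68,18,-30,15]]]'

```text
time: 10.65
position: [0.6153, -0.0164, 0.121]
tool_rot: [0.007, 1.569, -0.007]
ft_force: [-0.6, 0.1, -2.4]
grip_width: 0.287
```

Request:
servo_tool --commands '[[[0,0,0,0,20,-34,15],[0,0,0,0,42,-71,15],[0,0,0,0,66,-111,15],[0,0,0,0,86,-145,15],[0,0,0,0,98,-165,15]]]'

```text
time: 11.28
position: [0.4479, 0.0842, 0.1195]
tool_rot: [0.004, 1.572, -0.006]
ft_force: [0.7, -0.2, -1.0]
grip_width: 0.293
```

Request:
servo_tool --commands '[[[0,0,0,0,2,-4,15],[0,0,0,0,2,-4,15],[0,0,0,0,2,-4,15]]]'

```text
time: 11.65
position: [0.4475, 0.0845, 0.1202]
tool_rot: [0.007, 1.571, -0.007]
ft_force: [0.1, -0.1, -0.6]
grip_width: 0.29
```

Request:
servo_tool --commands '[[[0,0,0,20,0,0,15],[0,0,0,45,0,0,15],[0,0,0,60,0,0,15],[0,0,0,64,0,0,15],[0,0,0,66,0,0,15]]]'

```text
time: 12.28
position: [0.4473, 0.0852, 0.0544]
tool_rot: [0.007, 1.57, -0.006]
ft_force: [-0.4, 0.1, -1.0]
grip_width: 0.289
```

Request:
servo_tool --commands '[[[0,0,0,1,0,0,15],[0,0,0,2,0,0,15],[0,0,0,2,0,0,15]]]'

```text
time: 12.65
position: [0.447, 0.0851, 0.0524]
tool_rot: [0.006, 1.57, -0.006]
ft_force: [0.7, 0.7, -1.1]
grip_width: 0.289
```

```bash
python3 -c "
from h import *
w=vision.get_image('scene');cv2.imwrite('pics/s6.png',w[100:260,280:520,::-1].repeat(3,0).repeat(3,1))
s=ctrl.get_state();print(s['position'],s['ft_force'])"
```

```text
[0.44692659 0.08506926 0.05235221] [ 0.93415101 -0.90610828 -1.87149475]
```

View pics/s6.png

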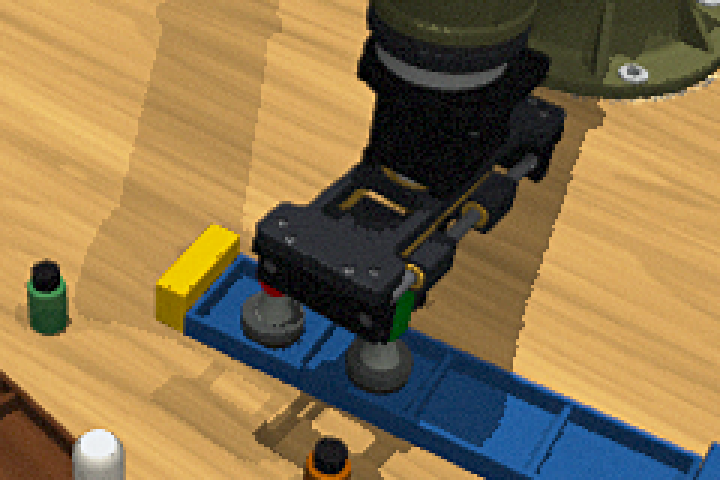

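Green is just above the floor in the second compartment, foot at (378,365), with walls clear. I'll lower to contact.

Request:
servo_tool --commands '[[[0,0,0,1,0,0,15],[0,0,0,1,0,0,15]]]'

```text
time: 12.95
position: [0.447, 0.0852, 0.0519]
tool_rot: [0.006, 1.57, -0.007]
ft_force: [-2.1, 0.5, 4.7]
grip_width: 0.285
```

Contact. I'll release, rise and go towards white at about (.655,.043).

Request:
servo_tool --commands '[[[0,0,0,0,0,0,32],[0,0,0,0,0,0,45],[0,0,0,0,0,0,60],[0,0,0,0,0,0,60],[0,0,0,-20,0,0,60]]]'

```text
time: 13.58
position: [0.4453, 0.0849, 0.0701]
tool_rot: [0.006, 1.574, -0.006]
ft_force: [-0.1, -0.8, 1.2]
grip_width: 0.67
```

Request:
servo_tool --commands '[[[0,0,0,-30,0,0,60],[0,0,0,-70,0,0,60],[0,0,0,-85,0,0,60],[0,0,0,-85,-12,60,60],[0,0,0,-85,-24,120,60]]]'

```text
time: 14.2
position: [0.5681, 0.0595, 0.1565]
tool_rot: [0.005, 1.569, -0.008]
ft_force: [0.4, 0.2, 1.5]
grip_width: 0.69
```

Request:
servo_tool --commands '[[[0,0,0,0,-14,60,60],[0,0,0,0,-14,75,60],[0,0,0,0,-14,75,60],[0,0,0,0,-14,75,60],[0,0,0,0,-14,75,60]]]'

```text
time: 14.82
position: [0.6406, 0.0459, 0.1565]
tool_rot: [0.005, 1.571, -0.006]
ft_force: [-0.7, -0.1, 0.6]
grip_width: 0.69
```

```bash
python3 -c "
from h import *
i=vision.camera_info('wrist');w=vision.get_image('wrist')
for c,a,m in blobs(w,(0,0,110),(180,40,255),200): print(c,a,toplane('wrist',c,.068,i))
sc=vision.get_image('scene')
for c,a,m in blobs(sc,(50,120,40),(75,255,255),100): print('green',c,a,toplane('scene',c,.068))
s=ctrl.get_state();print(go([.655,.043,.053],0,s),s['position'])
print(project('wrist',[.655,.043,.068],i));cv2.imwrite('pics/s7.png',sc[100:300,200:520,::-1].repeat(2,0).repeat(2,1))"
```

```text
[545.68347339  17.58823529] 1071 [[0.81615724 0.19300175 0.068     ]]
[623.73110915 188.13389306] 4526 [[0.91661077 0.0545816  0.068     ]]
[520.12092899 182.61105179] 11238 [[0.82080809 0.06035309 0.068     ]]
[457.54461538 163.68153846] 650 [[0.76161463 0.07810111 0.068     ]]
[334.89117984 204.71821306] 873 [[0.65205822 0.04019882 0.068     ]]
[420.12091503 271.97385621] 306 [[ 0.73784541 -0.03097668  0.068     ]]
green [410.27763496 198.58611825] 389 [[0.45017259 0.08544372 0.068     ]]
(array([-0.4,  0. ,  0. ]), array([103.7,  -2.5,  14. ])) [0.64091275 0.04566587 0.15666205]
[338.07186499 201.83154716]
```

View pics/s7.png

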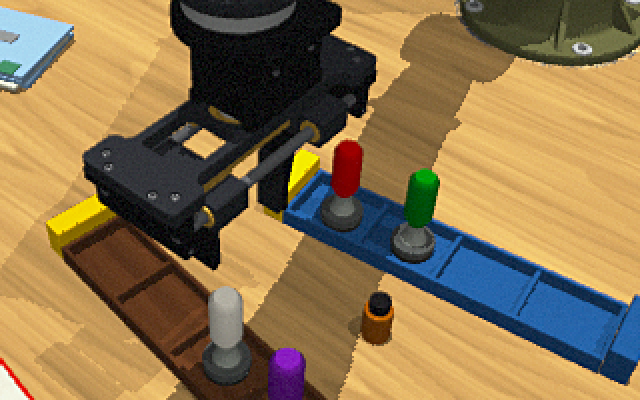

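Green stands upright: the lean of about 11° matches the perspective at that column. Now white.

Request:
servo_tool --commands '[[[0,0,0,10,-3,13,60],[0,0,0,50,-3,13,60],[0,0,0,88,-3,13,60],[0,0,0,103,-3,13,60],[0,0,0,103,-3,13,60]]]'

```text
time: 15.55
position: [0.6541, 0.0423, 0.0521]
tool_rot: [0.006, 1.573, -0.006]
ft_force: [-0.3, -0.5, 0.8]
grip_width: 0.694
```

Request:
servo_tool --commands '[[[0,0,0,0,0,0,60],[0,0,0,0,0,0,60]]]'

```text
time: 15.8
position: [0.6557, 0.0426, 0.0549]
tool_rot: [0.006, 1.568, -0.006]
ft_force: [-0.5, 0.1, 0.4]
grip_width: 0.691
```

Request:
servo_tool --commands '[[[0,0,0,1,0,-1,15],[0,0,0,1,0,-1,15],[0,0,0,1,0,-1,15],[0,0,0,1,0,-1,15],[0,0,0,1,0,-1,15]]]'

```text
time: 16.42
position: [0.6533, 0.0424, 0.0521]
tool_rot: [0.006, 1.571, -0.006]
ft_force: [0.1, 0.5, 0.7]
grip_width: 0.29
```

Request:
servo_tool --commands '[[[0,0,0,-10,0,0,15],[0,0,0,-35,0,0,15],[0,0,0,-60,0,0,15],[0,0,0,-72,4,-8,15],[0,0,0,-72,16,-30,15]]]'

```text
time: 17.05
position: [0.624, 0.0584, 0.1252]
tool_rot: [0.008, 1.569, -0.007]
ft_force: [-0.6, -0.0, -2.0]
grip_width: 0.29
```

Request:
servo_tool --commands '[[[0,0,0,0,20,-38,15],[0,0,0,0,42,-79,15],[0,0,0,0,66,-123,15],[0,0,0,0,86,-161,15],[0,0,0,0,96,-180,15]]]'

```text
time: 17.68
position: [0.441, 0.1573, 0.1235]
tool_rot: [0.003, 1.572, -0.006]
ft_force: [1.0, 0.2, -1.6]
grip_width: 0.285
```

Request:
servo_tool --commands '[[[0,0,0,0,1,-3,15],[0,0,0,0,1,-3,15],[0,0,0,0,1,-3,15]]]'

```text
time: 18.05
position: [0.4422, 0.1565, 0.1241]
tool_rot: [0.008, 1.571, -0.007]
ft_force: [-0.1, -0.1, -2.1]
grip_width: 0.288
```

Lower 72 to 0.052, then probe for contact.

Request:
servo_tool --commands '[[[0,0,0,20,0,-2,15],[0,0,0,48,0,-2,15],[0,0,0,64,0,-2,15],[0,0,0,69,0,-2,15],[0,0,0,71,0,-2,15]]]'

```text
time: 18.68
position: [0.4398, 0.1573, 0.0533]
tool_rot: [0.007, 1.571, -0.006]
ft_force: [0.7, 0.1, -1.2]
grip_width: 0.288
```

Request:
servo_tool --commands '[[[0,0,0,1,0,0,15],[0,0,0,1,0,0,15]]]'

```text
time: 18.92
position: [0.4398, 0.1572, 0.0527]
tool_rot: [0.006, 1.57, -0.006]
ft_force: [-0.1, 0.2, -2.0]
grip_width: 0.291
```

Request:
servo_tool --commands '[[[0,0,0,1,0,0,15],[0,0,0,1,0,0,15]]]'

```text
time: 19.18
position: [0.4398, 0.1573, 0.0519]
tool_rot: [0.006, 1.57, -0.006]
ft_force: [-1.9, 0.8, 4.8]
grip_width: 0.293
```

Request:
servo_tool --commands '[[[0,0,0,0,0,0,32],[0,0,0,0,0,0,45],[0,0,0,0,0,0,60],[0,0,0,0,0,0,60],[0,0,0,-20,0,0,60]]]'

```text
time: 19.8
position: [0.438, 0.1568, 0.0701]
tool_rot: [0.006, 1.574, -0.006]
ft_force: [0.9, -0.3, 0.3]
grip_width: 0.667
```

Request:
servo_tool --commands '[[[0,0,0,-30,0,0,60],[0,0,0,-70,0,0,60],[0,0,0,-85,0,0,60],[0,0,0,-85,-12,60,60],[0,0,0,-85,-24,120,60]]]'

```text
time: 20.42
position: [0.5608, 0.1316, 0.1565]
tool_rot: [0.005, 1.569, -0.007]
ft_force: [0.9, 0.8, 2.0]
grip_width: 0.689
```

Request:
servo_tool --commands '[[[0,0,0,0,-12,60,60],[0,0,0,0,-21,100,60],[0,0,0,0,-21,100,60],[0,0,0,0,-21,100,60],[0,0,0,0,-21,100,60]]]'

```text
time: 21.05
position: [0.6578, 0.1113, 0.1562]
tool_rot: [0.005, 1.571, -0.005]
ft_force: [0.3, 0.5, -0.1]
grip_width: 0.691
```

```bash
python3 -c "
from h import *
i=vision.camera_info('wrist');w=vision.get_image('wrist')
for c,a,m in blobs(w,(130,120,40),(155,255,255),200): print(c,a,toplane('wrist',c,.068,i))
sc=vision.get_image('scene')
for c,a,m in blobs(sc,(0,0,110),(180,40,255),250): 
  p=toplane('scene',c,.068)[0]
  if .3<p[0]<.6 and 0<p[1]<.3: print('white',c,a,p)
s=ctrl.get_state();print(go([.667,.112,.053],0,s),s['position'])"
```

```text
[330.72706935 201.06375839] 894 [[0.66531591 0.109355   0.068     ]]
white [450.1039604  215.86633663] 404 [0.44227781 0.15725904 0.068     ]
(array([-0.4,  0. ,  0. ]), array([103.7,   1.2,   8.7])) [0.65820607 0.11094584 0.15665971]
```

Request:
servo_tool --commands '[[[0,0,0,10,0,9,60],[0,0,0,50,0,9,60],[0,0,0,88,0,9,60],[0,0,0,103,0,9,60],[0,0,0,103,0,9,60]]]'

```text
time: 21.78
position: [0.6675, 0.1102, 0.0522]
tool_rot: [0.006, 1.573, -0.006]
ft_force: [0.5, 0.6, 0.6]
grip_width: 0.688
```

Request:
servo_tool --commands '[[[0,0,0,0,0,0,60],[0,0,0,0,0,0,60]]]'

```text
time: 22.02
position: [0.6691, 0.1107, 0.055]
tool_rot: [0.006, 1.568, -0.006]
ft_force: [0.5, -0.0, 0.3]
grip_width: 0.689
```

Request:
servo_tool --commands '[[[0,0,0,1,1,-1,15],[0,0,0,1,1,-1,15],[0,0,0,1,1,-1,15],[0,0,0,1,1,-1,15],[0,0,0,1,1,-1,15]]]'

```text
time: 22.65
position: [0.6669, 0.1113, 0.0521]
tool_rot: [0.006, 1.571, -0.006]
ft_force: [0.1, -0.0, 0.8]
grip_width: 0.288
```

Request:
servo_tool --commands '[[[0,0,0,-10,0,0,15],[0,0,0,-35,0,0,15],[0,0,0,-60,0,0,15],[0,0,0,-72,4,-8,15],[0,0,0,-72,16,-31,15]]]'

```text
time: 23.28
position: [0.6367, 0.1272, 0.1252]
tool_rot: [0.008, 1.569, -0.008]
ft_force: [-0.4, 0.9, -1.8]
grip_width: 0.296
```

Request:
servo_tool --commands '[[[0,0,0,0,20,-40,15],[0,0,0,0,43,-85,15],[0,0,0,0,68,-134,15],[0,0,0,0,90,-178,15],[0,0,0,0,103,-203,15]]]'

```text
time: 23.9
position: [0.4303, 0.2334, 0.1236]
tool_rot: [0.002, 1.572, -0.005]
ft_force: [0.8, 1.1, -2.1]
grip_width: 0.292
```

Request:
servo_tool --commands '[[[0,0,0,0,0,-3,15],[0,0,0,0,0,-3,15],[0,0,0,0,0,-3,15]]]'

```text
time: 24.28
position: [0.4319, 0.2314, 0.1241]
tool_rot: [0.008, 1.571, -0.008]
ft_force: [-0.4, -0.8, -1.0]
grip_width: 0.289
```

Request:
servo_tool --commands '[[[0,0,0,20,0,0,15],[0,0,0,48,0,0,15],[0,0,0,64,0,0,15],[0,0,0,69,0,0,15],[0,0,0,71,0,0,15]]]'

```text
time: 24.9
position: [0.4314, 0.2324, 0.0533]
tool_rot: [0.007, 1.571, -0.006]
ft_force: [0.6, -0.2, -2.1]
grip_width: 0.287
```

Request:
servo_tool --commands '[[[0,0,0,1,0,0,15],[0,0,0,1,0,0,15]]]'

```text
time: 25.15
position: [0.4314, 0.2324, 0.0527]
tool_rot: [0.006, 1.57, -0.006]
ft_force: [0.7, 0.6, -1.9]
grip_width: 0.294
```

Request:
servo_tool --commands '[[[0,0,0,1,0,0,15],[0,0,0,1,0,0,15]]]'

```text
time: 25.4
position: [0.4314, 0.2325, 0.0519]
tool_rot: [0.006, 1.57, -0.006]
ft_force: [-2.0, -0.3, 4.4]
grip_width: 0.288
```

Contact again; release, rise and back off towards the robot's left, away from everything.

Request:
servo_tool --commands '[[[0,0,0,0,0,0,32],[0,0,0,0,0,0,45],[0,0,0,0,0,0,60],[0,0,0,0,0,0,60],[0,0,0,-20,0,0,60]]]'

```text
time: 26.02
position: [0.4297, 0.2316, 0.0701]
tool_rot: [0.006, 1.574, -0.007]
ft_force: [0.7, -0.2, 0.6]
grip_width: 0.667
```

Request:
servo_tool --commands '[[[0,0,0,-30,0,0,60],[0,0,0,-70,0,0,60],[0,0,0,-100,0,0,60],[0,0,0,-100,60,20,60],[0,0,0,-100,120,40,60]]]'

```text
time: 26.65
position: [0.4738, 0.3507, 0.1726]
tool_rot: [0.009, 1.566, -0.01]
ft_force: [0.6, -1.0, 1.5]
grip_width: 0.69
```

Request:
servo_tool --commands '[[[0,0,0,0,30,10,60],[0,0,0,0,60,20,60],[0,0,0,0,60,20,60],[0,0,0,0,60,20,60],[0,0,0,0,60,20,60]]]'

```text
time: 27.28
position: [0.4922, 0.4091, 0.1711]
tool_rot: [0.006, 1.57, -0.008]
ft_force: [-0.2, -0.4, -0.2]
grip_width: 0.685
```

```bash
python3 -c "
from h import *
sc=vision.get_image('scene');t=vision.get_image('top')
cols={'red':((0,150,60),(6,255,255)),'green':((50,120,40),(75,255,255)),'violet':((130,120,40),(155,255,255)),'white':((0,0,110),(180,40,255))}
for n,im in(('scene',sc),('top',t)):
  for k,(lo,hi) in cols.items():
    for c,a,m in blobs(im,lo,hi,60):
      p=toplane(n,c,.068)[0]
      if .4<p[0]<.48 and 0<p[1]<.28: print(n,k,c.round(1),a,p.round(4))
cv2.imwrite('pics/s8.png',sc[120:320,200:600,::-1].repeat(2,0).repeat(2,1)[:,:800])
cv2.imwrite('pics/t8.png',t[100:300,120:400,::-1].repeat(2,0).repeat(2,1))
print(ctrl.get_state()['position'])"
```

```text
scene red [373.1 183.3] 329 [0.4599 0.0143 0.068 ]
scene green [410.4 198.9] 370 [0.4506 0.086  0.068 ]
scene violet [495.3 235.6] 480 [0.4343 0.2324 0.068 ]
scene white [450.6 215.4] 352 [0.4408 0.1574 0.068 ]
top red [283.8 250.6] 118 [0.4535 0.0159 0.068 ]
top green [242.9 256.4] 144 [0.4429 0.0883 0.068 ]
top violet [158.9 264.1] 253 [0.4288 0.2355 0.068 ]
top white [200. 261.] 113 [0.4345 0.1639 0.068 ]
[0.49227198 0.4092782  0.1713442 ]
```

View pics/s8.png

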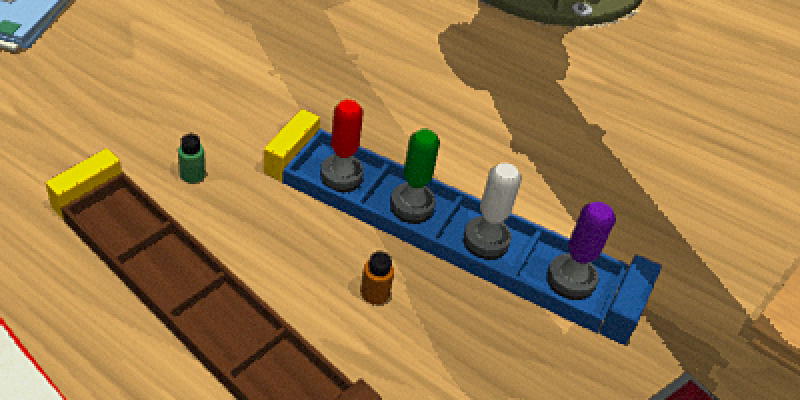

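View pics/t8.png

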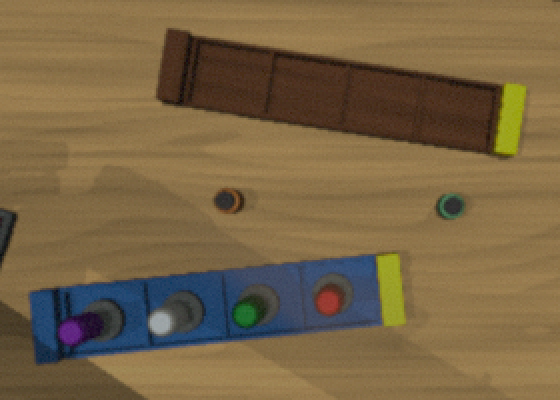

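Each stamp stands clear of the walls in its own compartment, in the order red, green, white, violet from yellow. Both bottles are where they were, and the arm is clear. Handing in.

```bash
python3 -c "
from bench import close_job; print(close_job())"
```

```text
the job is handed in; nothing more can be done
None
```

All four stamps are now in the blue rack, moved one at a time. Counted from the yellow block they stand red, green, white, violet, as they did in the brown rack. The job was handed in at about 27 s of the 112 s allowed.

- **Last check:** The final scene and top pictures show every stamp upright on its foot and clear of the walls in its own compartment. Both ink bottles are standing at the pixels where they started, and the arm is well clear.
- **Agreement between cameras:** The two cameras put the stamps within about 4–8 mm of the aimed compartment centres and of each other. The foot has 10–15 mm of slack in its compartment.
- **What needed mending:** The first grip on red was about 6 mm off-centre, so I opened, shifted and re-gripped before lifting.
- **Red in transit:** It hung with what looked like a slight tilt and stood upright once released.
- **Forces:** The highest force in the readings was about 10 N, when red was set down.

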